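# Lock the push-and-turn cap on the pickling-salt jar

### The arm

A 6-joint arm with a two-finger parallel gripper is mounted at the origin on a cart in front of the work surface, level with it; the furniture and walls round the work are solid. World frame = base frame: x ahead of the robot, y to its left, z up, the work surface at z = 0. Lengths are in mm, angles in rad, forces in N, time in s.
With the tool pointing down it reaches from about 350 to 975 mm from the base axis. Payload 7.1 kg.
Tool frame: the origin (TCP) lies midway between the tips of the shut fingers; the grasp point (between the pads) lies 19 mm behind it (ctrl.grasp_offset is the distance from the TCP to the grasp point, in mm); z points along the fingers, y is the line along which they close (so a half turn about z gives the same grasp; the last joint's range is limited). The gripper opens to 88 mm and grips with 3 to 60 N. Pads are 20 mm wide; open, the fingers measure 115 mm over their backs; the gripper's body (75 mm by 178 mm) begins 61 mm behind the grasp point.
Start: joints at [-1.316, 0.423, 1.63, -0, 1.089, -0.019], TCP at [169.013, -601.697, 222.675] pointing down, gripper open.
Joint ranges: [-3, 3], [-0.9, 2.11], [0.09, 2.58], [-1.31, 4.45], [0.11, 2.69], [-2.54, 2.54]. Speed limits (rad/s): [2.39, 2.39, 3.01, 3.14, 3.14, 3.14].

### API

Orientations are given as a rotation vector (axis times angle).
In Python, from workcell import ctrl gives the robot as it stands. The module is installed in compiled form; this text tells all that it offers.
- The arm moves only by the tool servo_tool, never from a script. Its argument "rows" is a list of rows, each a list of 7 numbers: the turn, a rotation vector about the tool's x, y, z as a fraction of full scale, then the shift along the tool's x, y, z as a fraction of full scale, then the finger opening in mm, from 0 to 87.8. A call has 1 to 10 rows; each row is the pose to reach, as a shift and turn from the pose commanded when the call began, along the tool's axes at that moment; what a row does not reach only later rows make up. Full scale, the value 1, is 20 cm for a shift and 1.5 rad for a turn. A row lasts 1/8 s, in which the tool goes at most 62.5 mm and 10.7 degrees, less where a joint would pass 70% of its speed; a pose out of reach is approached as far as the arm can. A call with a number of a shift or a turn outside -1 to 1 is refused whole. A call with a gripper value outside its range is refused whole. The fingers move at their own pace and stop on an object; the grip force is fixed at half the most. Time passes only in rows, so rows that repeat a pose let the fingers close. It gives the time, the measured TCP pose, the force, the opening and the grip force at its end, in the units of the state.
- ctrl.get_obs(): the state, without advancing time (a new reading comes with each control period).
- ctrl.get_image(name): name is "side" or "top" or "wrist"; returns (picture, depth): 480x640x3 uint8, red, green, blue; 480x640 float32, mm along the optical axis (not along the pixel's ray), 0 where there is no reading.
- ctrl.camera_info(name): a dict with "intrinsics" (3x3 intrinsics, pixels), "R" (3x3) and "t" (3): a world point X has camera coordinates R X + t. Camera axes: x right, y down, z forward; pixel columns grow to the right and rows downward; lengths in mm; the calibration is good to about 2 mm. The wrist camera is an equidistant fisheye: a pixel r from the principal point sees the ray r / f radians off the axis. A picture is of the moment at which its call begins: read the wrist's pose just before it. camera_info takes no time and is no camera call; for the wrist camera it gives the pose at the moment of the call.
- ctrl.close_job(): hands the job in; it is judged then, once.
The state is a dict: "t": time; "qpos": joint angles; "qvel": joint speeds; "joint_torque": joint torques, N m; "ee_pos": TCP position; "orientation": TCP orientation; "ft_force": force on the tool from outside, world axes, zero at the start; "moment": the same for the moment, N m; "width": finger opening in mm; "grasp_force": force on a finger pad.
Only numpy, scipy, OpenCV 4.12 (cv2) and the standard library are available. Lean on these libraries where they do the work, as an engineer would, in place of code of your own. Each camera call takes 0.05 s, during which the arm holds its last target. There are 200 camera calls.

### The job

The jar of pickling salts has been left open and its fumes will rust the gravers: close it. Pick up its push-and-turn cap, set it on the neck and turn it lightly until the lugs inside it drop into the slots, then press it down against its spring and, keeping it pressed, turn it clockwise until it just meets its stop; let it come up and let go, so that it stays locked and level. Press and turn no harder than the cap needs, or the lugs will break, and leave the tools on the bench where they lie.

Things in the scene. Friction and masses are not known exactly. Their poses are not given: they have to be found in the camera images.
- cap_center (a point): Centre of the loose cap, on its axis and half-way up: grey ribbed plastic, round, 56 mm outer diameter, 28 mm high, standing open side down on the bench to the right of the jar. z points up; x points through one of the four lugs inside its skirt (the others every 90 degrees; four raised bars on the top lie over them).
- cap: The same cap; origin at the middle of the skirt's lower edge, 14 mm below cap_center. The skirt is 48 mm wide inside. The lugs stand 4 mm inward from it, are 7 mm wide and lie 2 to 5 mm above the lower edge.
- cap_disc: White sealing disc, 38 mm wide and 3 mm thick, on a spring inside the cap; origin at the middle of its underside, 13 mm above the skirt's lower edge when free. It presses on the jar's rim: it starts to yield at 4 N, then 1.1 N per mm, and is fully pushed in after 7.5 mm at about 12 N.
- jar: Open brown glass jar, 65 mm wide, fast in a square wooden tip-guard block (118 mm wide, 30 mm high) screwed to the bench: it cannot move or turn. Its neck is a grey plastic ring, pressed on tight at any angle: the slots of the neck lie at no known angle to the jar's x axis, so look or feel for them. Origin on the bench under the middle.
- jar_rim (a point): Centre of the jar's mouth at the height of the rim, 103.5 mm above the bench; z up. Height of cap_center above this point: +3.5 mm lugs on top of the collar, not in the slots; +1.0 mm lugs dropped into the slots, spring not yet pressed; -5.0 mm (10.6 N) or lower, pressed far enough to turn; -6.5 mm disc fully in; -2.5 mm locked.
- jar_collar (a point): On the jar's axis at the top of the neck's collar, 8.5 mm below the rim. The neck is 37.6 mm wide, the collar 45 mm wide and 3 mm thick, with four slots, 12 mm wide, right through it, every 90 degrees. The lugs pass through with about 5 degrees of play each way, so a lightly loaded cap turned by up to 90 degrees drops in.
- jar_seat (a point): On the jar's axis at the underside of the collar. Below it the pressed cap turns only clockwise seen from above (a wall stops it the other way): first past a tooth 2.5 mm high beside each slot, then, 34 degrees from the slot, into the seat, ending at a fixed stop at 40 degrees. Let up there, the spring (8 N) holds the lugs up behind the teeth.
- graver_9: Bystander: short graver with a wooden ball handle, about 80 x 56 x 33 mm, lying between the robot and the jar. Origin under its middle.
- brass_brush: Bystander: wooden brush with brass bristles, about 200 mm long and 25 mm high, lying behind the cap. Origin under its middle.
- loupe: Bystander: black eye loupe, a cup of 41 mm diameter and 34 mm height, standing behind the jar. Origin under its middle.
- punch_11: Bystander: thin steel punch, 110 mm long and 9 mm thick, lying between the cap and the jar. Origin under its middle.
- pencil: Bystander: pencil, 150 mm long and 8 mm thick, lying at the front right. Origin under its middle.
Not all that is in view belongs to the job. What is shaped like the cap but blue, green or purple is not meant.

How it is judged (in metres and radians):
At the end, for the whole second after the job is handed in: The cap is locked on the jar: on its axis within 2.5 mm, level within 4 degrees, its centre 1.3 to 4.0 mm below the rim (lugs up in the seats under the collar, held by the spring: neither standing in the slots nor jammed under the teeth) (z of cap_center in the frame of jar_rim between -0.004 and -0.0013 m and horizontal distance between cap_center and jar_rim below 0.0025 m and angle between cap_center's own z axis and vertical below 0.07 rad); the robot touches nothing.
It fails at once if the cap is pressed too hard: more than 30 N between its sealing disc and the jar (contact force between cap_disc and jar above 30 N).
It fails at once if the cap is forced: contact forces of more than 80 N in all between cap and jar (contact force between cap and jar above 80 N).
It fails at once if a tool lying on the bench is shifted by more than 20 mm (distance of any of graver_9, brass_brush, loupe, punch_11, pencil from where it was at the start of the episode above 0.02 m).
It also fails if it takes over 72 s, if anything falls off the work surface, if the arm or the gripper's body presses on something with over 40 N, if the wrist force passes 120 N, or if a joint passes its speed limit or range.

## Working session

There is one attempt and no reset: what is moved stays moved. The work goes in short steps, Python scripts to look and compute and a tool call to move; the robot and the scene stay as the last step left them, time stands still between calls to the robot, and variables do not carry over. Pictures are saved under pics/ and viewed, at most 10 in all, crops included, and the job is handed in when it is done.

Besides the shell and the picture viewer there is one more tool, called after "Emit:" by a JSON object that holds its "fn" and its "kwargs". servo_tool: Moves the arm, as the interface text tells. Its arguments: {"type":"object","properties":{"rows":{"type":"array","items":{"type":"array","items":{"type":"number"}}}},"required":["rows"]}

```bash
mkdir -p pics
cat > h.py <<'E'
import numpy as np, cv2
from workcell import ctrl
from scipy.spatial.transform import Rotation as Ro
def snap(n,f):
    ci=ctrl.camera_info(n); im,d=ctrl.get_image(n)
    cv2.imwrite('pics/'+f+'.png',im[:,:,::-1]); np.savez('pics/'+f+'.npz',im=im,d=d,K=ci['intrinsics'],R=ci['R'],t=ci['t'])
    return im,d,ci
def load(f):
    return np.load('pics/'+f+'.npz')
def w(D,u,v,z=None):
    K,R,t=D['K'],D['R'],D['t']
    r=np.array([(u-K[0,2])/K[0,0],(v-K[1,2])/K[1,1],1])
    c=-R.T@t; dr=R.T@r
    s=D['d'][int(v),int(u)] if z is None else (z-c[2])/dr[2]
    return c+s*dr
E
python3 - <<'E'
from h import *
snap('top','top0');snap('side','side0')
o=ctrl.get_obs();print({k:np.round(v,3) for k,v in o.items()},ctrl.grasp_offset)
print(ctrl.camera_info('top'),ctrl.camera_info('side')['t'])
E
```

```text
{'t': np.float64(0.1), 'qpos': array([-1.316,  0.424,  1.631, -0.   ,  1.089, -0.019]), 'qvel': array([ 0.   , -0.001, -0.002, -0.001, -0.001, -0.001]), 'joint_torque': array([ 1.0000e-03, -5.4561e+01, -2.7433e+01,  6.5000e-02,  1.9000e-02,
       -0.0000e+00]), 'ee_pos': array([ 168.897, -601.22 ,  221.975]), 'orientation': array([-3.111, -0.429,  0.   ]), 'ft_force': array([-0.665,  0.592, -0.756]), 'moment': array([-0.015, -0.02 ,  0.001]), 'grasp_force': np.float64(0.0), 'width': np.float64(87.926)} 18.700000000000003
{'intrinsics': array([[475.55338558,   0.        , 313.3187669 ],
       [  0.        , 475.55338558, 238.21504048],
       [  0.        ,   0.        ,   1.        ]]), 'R': array([[ 0.09301191, -0.99566303, -0.00197859],
       [-0.97186869, -0.09035689, -0.21750144],
       [ 0.21637937,  0.02215315, -0.97605799]]), 't': array([-169.64147661,  540.69634884,  886.45480584])} [532.74211082 213.82894006 843.29753717]
```

View pics/top0.png

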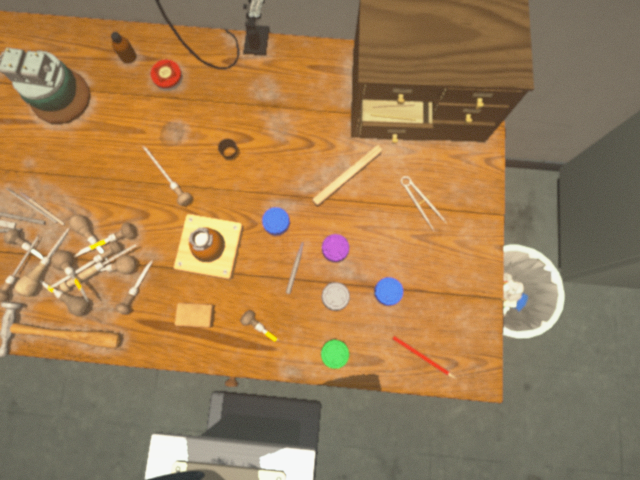

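View pics/side0.png

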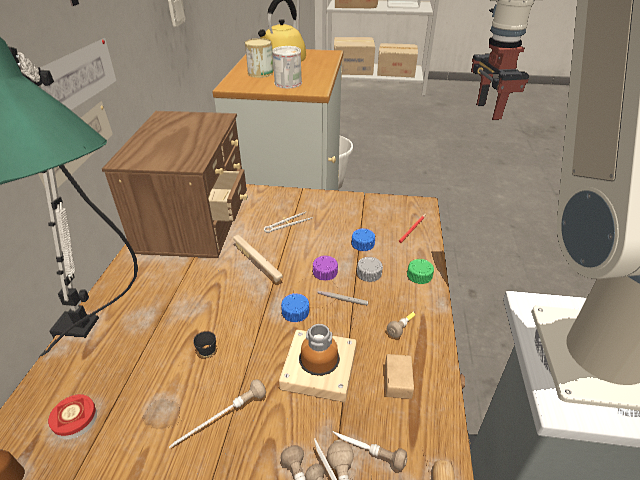

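The top view shows the grey cap at (336,296) and the jar's mouth at about (203,239). The caps of other colours lie about 55 px from the grey one. The side view shows the jar's neck at (319,335).

Run:
```python
from h import *
D=load('top0');S=load('side0')
im=D['im'][:,:,::-1]
a=cv2.resize(im[215:265,175:245],None,fx=8,fy=8,interpolation=2)[:400,:560]
b=cv2.resize(im[270:320,306:336+40],None,fx=8,fy=8,interpolation=2)[:400,:560]
s=S['im'][:,:,::-1][310:385,280:360]
cv2.imwrite('pics/c.png',np.vstack([np.hstack([cv2.resize(a,(400,286)),cv2.resize(b,(400,286))]),cv2.resize(np.ascontiguousarray(s),(800,300))[:, :]]))
print('cap',w(D,336,296,28),w(D,336,296))
for p in [(203,237),(204,240)]: print('jar',w(D,*p,103.5),w(D,*p))
print('side jar',w(S,319,329,103.5),'cap',w(S,369,265,28))
for n,p in dict(blue=(389,292),purple=(336,248),green=(335,354),p1=(301,245),p2=(290,291)).items(): print(n,w(D,*p,25))
```

```text
cap [ 447.25026141 -174.26003593   28.        ] [ 447.43771569 -174.32630329   26.17043397]
jar [527.30624544  88.7131484  103.5       ] [532.83135163  95.80858828  76.19330671]
jar [521.71237523  85.99328395 103.5       ] [526.60929491  92.40889372  78.51205914]
side jar [526.05011954  90.43427488 103.5       ] cap [ 448.74957629 -172.11533142   28.        ]
blue [ 465.45079181 -279.84371401   25.        ]
purple [ 545.53575629 -166.24004181   25.        ]
green [ 334.56266455 -181.78027318   25.        ]
p1 [545.140916   -94.06200453  25.        ]
p2 [448.97000922 -81.33805502  25.        ]
```

View pics/c.png

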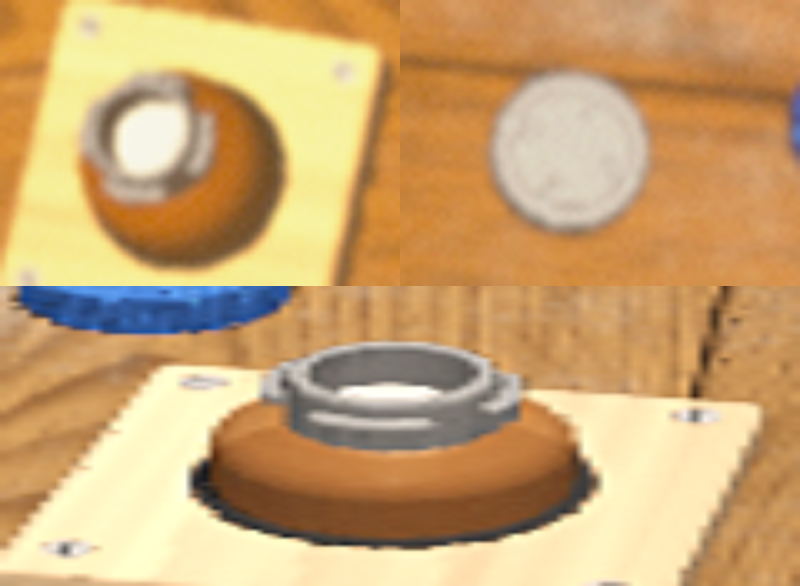

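The crops show the slots of the collar faintly. I'll go closer with the wrist camera, to the jar first.

Run:
```python
from h import *
o=ctrl.get_obs();T=Ro.from_rotvec(o['orientation']).as_matrix();print(T.round(3))
c=ctrl.camera_info('wrist');R,t=c['R'],c['t'];print(c['intrinsics'])
print('cam in tool',T.T@(-R.T@t-o['ee_pos']),'optical axis in tool',T.T@R[2],'x',T.T@R[0])
for P in ([526,90,230],[447.5,-173.5,130]): print(T.T@(np.array(P)-o['ee_pos'])/200)
```

```text
[[ 0.963  0.27  -0.   ]
 [ 0.27  -0.963  0.001]
 [ 0.    -0.001 -1.   ]]
[[371.64829954   0.         322.17733205]
 [  0.         371.64829954 230.6677105 ]
 [  0.           0.           1.        ]]
cam in tool [  71.00897949   -0.27266091 -161.67339826] optical axis in tool [-2.58663709e-01  8.83955489e-04  9.65967031e-01] x [ 1.09603195e-03  9.99999206e-01 -6.21606205e-04]
[ 2.65356259 -2.84457667 -0.03609639]
[ 1.91941086 -1.68159718  0.46226335]
```

Emit:
{"fn": "servo_tool", "kwargs": {"rows": [[0,0,0,0.25,-0.22,0,87],[0,0,0,0.5,-0.44,0,87],[0,0,0,0.75,-0.66,0,87],[0,0,0,1,-0.85,0,87],[0,0,0,1,-0.85,0,87]]}}

```text
t: 0.72
ee_pos: [316.8, -381.1, 222.5]
orientation: [-3.11, -0.434, 0.0]
ft_force: [0.2, -0.1, 0.8]
width: 87.0
grasp_force: 0.0
```

Emit:
{"fn": "servo_tool", "kwargs": {"rows": [[0,0,0,0.25,-0.22,0.1,87],[0,0,0,0.5,-0.44,0.2,87],[0,0,0,0.75,-0.66,0.3,87],[0,0,0,0.92,-0.83,0.4,87],[0,0,0,0.92,-0.83,0.4,87],[0,0,0,0.92,-0.83,0.4,87]]}}

```text
t: 1.48
ee_pos: [447.9, -174.7, 142.4]
orientation: [-3.112, -0.431, 0.001]
ft_force: [-0.2, 0.5, 0.2]
width: 87.0
grasp_force: 0.0
```

Run:
```python
from h import *
im,d,c=snap('wrist','w1')
o=ctrl.get_obs();print(o['t'],o['ee_pos'],o['orientation'],o['ft_force'])
R,t=c['R'],c['t'];K=c['intrinsics']
def pr(P):
    p=R@np.array(P)+t;th=np.arctan2(np.hypot(p[0],p[1]),p[2]);return K[:2,2]+K[0,0]*th*p[:2]/np.hypot(p[0],p[1])
print(pr([447.5,-173.5,28]))
u,v=pr([447.5,-173.5,28]).astype(int)
u0,v0=max(0,u-100),max(0,min(v-75,330))
cv2.imwrite('pics/w1c.png',cv2.resize(im[v0:v0+150,u0:u0+200,::-1],None,fx=4,fy=4,interpolation=2)); print(u0,v0)
```

```text
1.525 [ 447.78134498 -175.38458139  142.8071097 ] [ 3.11185331e+00  4.28481110e-01 -1.81837556e-04] [-0.31852486  0.28565696 -0.18131911]
[320.62849901 226.98242447]
220 151
```

View pics/w1c.png

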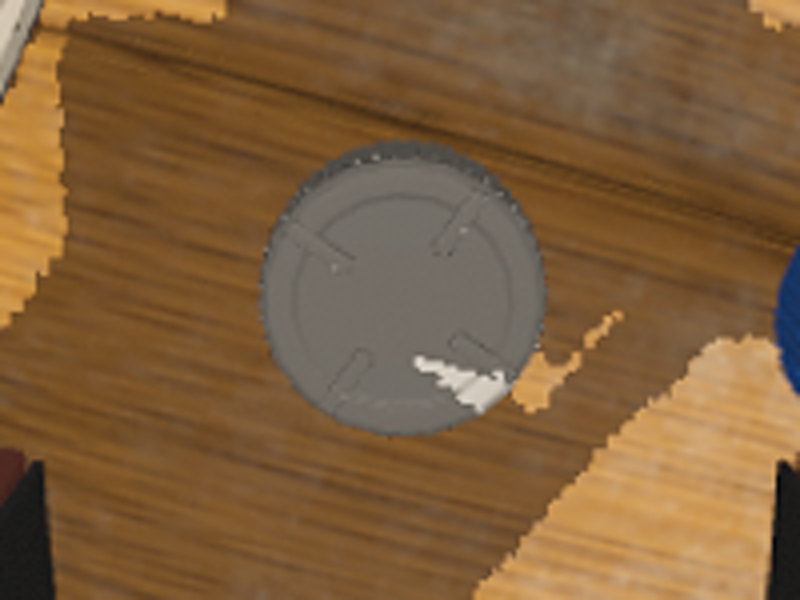

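The crop shows the cap's top centred at (403,297), with bars running (295,228)-(345,262), (487,190)-(440,250), (335,400)-(368,352) and (500,368)-(455,338).

```bash
cat >> h.py <<'E'
def fw(D,u,v,z):
    K,R,t=D['K'],D['R'],D['t']; p=np.array([u,v])-K[:2,2]; r=np.hypot(*p); th=r/K[0,0]
    ray=np.array([*(np.sin(th)*p/r),np.cos(th)]); c=-R.T@t; d=R.T@ray
    return c+(z-c[2])/d[2]*d
E
python3 - <<'E'
from h import *
D=load('w1')
f=lambda u,v,z=28:fw(D,220+u/4,151+v/4,z)
c=f(403,297);print(c, [f(*p) for p in ((262,297),(545,297),(403,436),(403,158))])
for p in ((295,228),(487,190),(335,400),(500,368)):
    q=f(*p)-c;print(np.degrees(np.arctan2(q[1],q[0]))%90,np.hypot(*q[:2]))
o=ctrl.get_obs();T=Ro.from_rotvec(o['orientation']).as_matrix()
print(T.T@(c-o['ee_pos']),o['ee_pos'], np.degrees(np.arctan2(T[1,1],T[0,1])))
E
```

```text
[ 448.84447848 -173.21719602   28.        ] [array([ 441.47312658, -147.14525935,   28.        ]), array([ 456.28873019, -199.45127812,   28.        ]), array([ 421.69472083, -180.88023848,   28.        ]), array([ 474.73411434, -165.90333258,   28.        ])]
72.39712856469308 24.541647195032777
68.53336756060182 26.166504355457572
73.1445609622248 24.66071379379527
68.75824274240122 23.600344121777308
[  1.62842662  -1.84062552 114.806187  ] [ 447.78134498 -175.38458139  142.8071097 ] -74.3201150513773
```

Emit:
{"fn": "servo_tool", "kwargs": {"rows": [[0,0,-0.12,0.007,-0.009,0.1,87],[0,0,-0.24,0.007,-0.009,0.2,87],[0,0,-0.36,0.007,-0.009,0.3,87],[0,0,-0.48,0.007,-0.009,0.35,87],[0,0,-0.6,0.007,-0.009,0.4,87],[0,0,-0.72,0.007,-0.009,0.45,87],[0,0,-0.84,0.007,-0.009,0.45,87],[0,0,-0.96,0.007,-0.009,0.45,87],[0,0,-1,0.007,-0.009,0.45,87],[0,0,-1,0.007,-0.009,0.45,87]]}}

```text
t: 2.78
ee_pos: [448.7, -174.2, 53.3]
orientation: [1.988, 2.431, 0.0]
ft_force: [0.1, -0.4, 0.4]
width: 87.1
grasp_force: 0.0
```

Run:
```python
from h import *
o=ctrl.get_obs();print(o['qpos'],o['ee_pos'],o['ft_force']);T=Ro.from_rotvec(o['orientation']).as_matrix();print(T)
print(T.T@(np.array([448.6,-173.3,4])-o['ee_pos'])/200)
```

```text
[-3.94887100e-01  5.00135771e-01  2.03953363e+00 -2.52732032e-04
  6.00489979e-01 -5.94473780e-01] [ 448.69137128 -174.16100564   53.32575337] [ 0.10134524 -0.36114543  0.39836897]
[[-1.98467923e-01  9.80106563e-01  1.26804784e-03]
 [ 9.80106951e-01  1.98468886e-01 -6.83208173e-04]
 [-9.21284855e-04  1.10722759e-03 -9.99998963e-01]]
[4.53727477e-03 1.33572020e-04 2.46624990e-01]
```

Emit:
{"fn": "servo_tool", "kwargs": {"rows": [[0,0,0,0.004,0,0.1,87],[0,0,0,0.004,0,0.2,87],[0,0,0,0.004,0,0.245,87],[0,0,0,0.004,0,0.245,87],[0,0,0,0.004,0,0.245,45],[0,0,0,0.004,0,0.245,45],[0,0,0,0.004,0,0.245,45],[0,0,0,0.004,0,0.245,45],[0,0,0,0.004,0,0.245,45],[0,0,0,0.004,0,0.245,45]]}}

```text
t: 4.03
ee_pos: [448.6, -171.5, 3.8]
orientation: [1.985, 2.435, 0.0]
ft_force: [-1.3, 0.2, 3.8]
width: 55.5
grasp_force: 30.0
```

Emit:
{"fn": "servo_tool", "kwargs": {"rows": [[0,0,0,0,0,-0.1,45],[0,0,0,0,0,-0.3,45],[0,0,0,0,0,-0.6,45],[0,0,0,0,0,-0.85,45],[0,0,0,0.3,0.1,-0.85,45],[0,0,0,0.55,0.15,-0.85,45],[0,0,0,0.55,0.15,-0.85,45],[0,0,0,0.55,0.15,-0.85,45]]}}

```text
t: 5.03
ee_pos: [455.8, -57.7, 173.6]
orientation: [1.984, 2.436, -0.0]
ft_force: [-0.1, 0.3, -0.6]
width: 55.7
grasp_force: 30.0
```

Run:
```python
from h import *
o=ctrl.get_obs();im,d,c=snap('wrist','w2')
print(o['t'],o['ee_pos'],o['orientation'],o['ft_force'],o['width'])
cv2.imwrite('pics/w2v.png',im[:,:,::-1])
```

```text
5.025 [455.75624998 -57.72665754 173.58768961] [ 1.98359447e+00  2.43609130e+00 -3.48436339e-04] [-0.12034401  0.29915768 -0.58573571] 55.72593147138961
```

View pics/w2v.png

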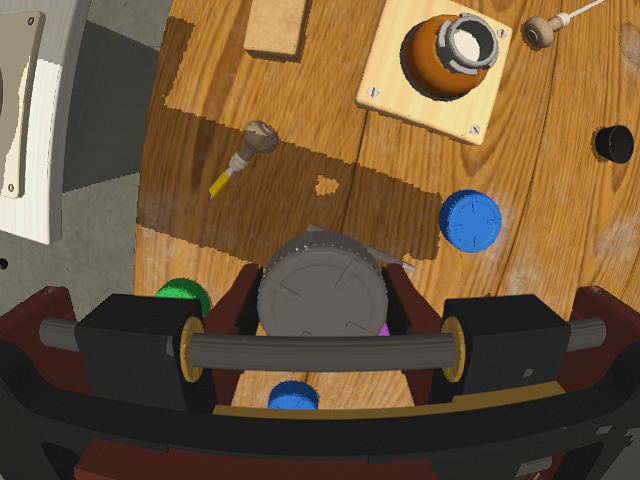

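The picture shows the cap held at (322,295) and the jar's neck at (469,44). I'll enlarge both.

Run:
```python
from h import *
im=load('w2')['im'][:,:,::-1]
j=cv2.resize(im[0:100,420:520],(600,600),interpolation=2); k=cv2.resize(im[220:370,245:405],None,fx=2.5,fy=2.5,interpolation=2)
cv2.imwrite('pics/w2c.png',np.hstack([cv2.resize(j,(400,400)),cv2.copyMakeBorder(k,0,400-k.shape[0],0,0,0)]))
```

```text
(no output)
```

View pics/w2c.png

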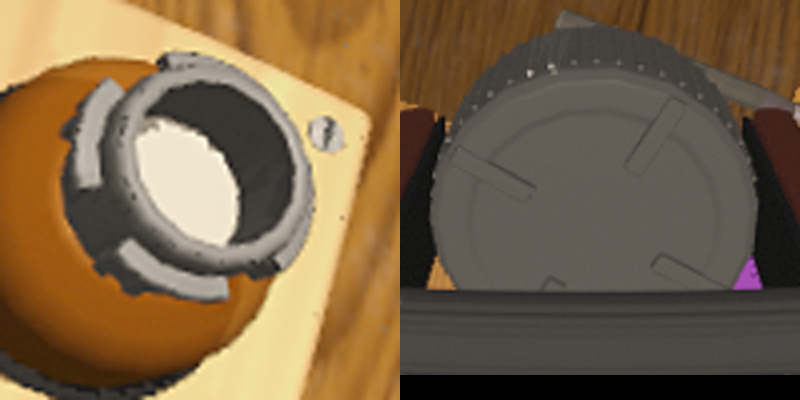

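The jar crop shows the rim centred at about (208,170). Its slots lie between (88,185) and (122,240), between (228,295) and (262,272), and between (115,85) and (162,62). In the cap crop the top face spans x 430 to 757, its far edge is at y 68, and the bar ends are at (453,152), (680,103) and (735,287).

```bash
cat > m.py <<'E'
from h import *
from scipy.optimize import least_squares
D=load('w2')
J=lambda u,v,z:fw(D,420+u/4,v/4,z); C=lambda u,v,z:fw(D,245+(u-400)/2.5,220+v/2.5,z)
P=np.array([173.6]); z=197.8
e=np.array([C(*p,z) for p in ((430,210),(757,210),(595,68),(440,155),(746,150),(500,95),(693,95))])
f=least_squares(lambda x:np.hypot(e[:,0]-x[0],e[:,1]-x[1])-x[2],[456,-57,28]);print('cap',f.x,f.fun)
T=Ro.from_rotvec([1.98359,2.43609,0]).as_matrix(); tcp=np.array([455.76,-57.73,173.6]);print('cap in tool',T.T@(np.array([*f.x[:2],z])-tcp))
for p in ((453,152),(680,103),(735,287),(555,285)):
    q=C(*p,z)[:2]-f.x[:2];print('bar',np.degrees(np.arctan2(q[1],q[0]))%90,np.hypot(*q))
e=np.array([J(*p,103.5) for p in ((104,150),(312,195),(190,68),(225,270),(137,235),(120,95),(290,250))])
g=least_squares(lambda x:np.hypot(e[:,0]-x[0],e[:,1]-x[1])-x[2],[526,90,19]);print('rim',g.x,g.fun)
e=np.array([J(*p,95) for p in ((88,185),(77,165),(122,255),(213,298),(190,290),(100,93),(110,80),(166,55),(180,53))])
h=least_squares(lambda x:np.hypot(e[:,0]-x[0],e[:,1]-x[1])-22.5,[526,90]);print('collar',h.x,h.fun)
a=h.x
for s in (((80,187),(115,248)),((228,297),(262,272)),((110,82),(162,62))):
    an=[]
    for p in s:
        q=J(*p,95)[:2]-a;an.append(np.degrees(np.arctan2(q[1],q[0])));print(np.hypot(*q),end=' ')
    print('slot',an,np.mean(an)%90)
E
python3 m.py
```

```text
cap [456.65167856 -57.5909275   27.43952871] [-0.11382257 -0.34078066 -0.19406305  0.40053272  0.41673267 -0.28354279
  0.11494368]
cap in tool [ -0.04582022   0.90243232 -24.19995761]
bar 72.09320445907397 26.19324643826768
bar 69.56753077420096 25.340708182802516
bar 74.56677433611657 27.220839599144302
bar 72.02119920191886 13.443316373978588
rim [524.57182503  95.21443875  18.50309002] [ 0.21888849  0.45289831 -0.81046742 -1.01966099  0.23612677  0.48636844
  0.43584639]
collar [526.893456  97.119123] [-0.50576622  0.87252923  0.20418645 -0.29508855 -0.9806238  -0.09586111
 -0.0243044  -0.63451879 -0.50668366]
23.490456468195585 22.82108304761134 slot [np.float64(-155.33811597431247), np.float64(-126.01566346105939)] 39.323110282314076
22.00956558291185 19.418187376174544 slot [np.float64(-68.5279673336819), np.float64(-46.32571608978659)] 32.57315828826576
22.244851034043666 20.76799182811773 slot [np.float64(151.42925450630332), np.float64(122.3201083307398)] 46.87468141852156
```

Emit:
{"fn": "servo_tool", "kwargs": {"rows": [[0,0,0,0.1,0.16,0.04,45],[0,0,0,0.2,0.32,0.08,45],[0,0,0,0.29,0.49,0.12,45],[0,0,0,0.29,0.49,0.12,45],[0,0,0,0.29,0.49,0.12,45],[0,0,0,0.29,0.49,0.12,45]]}}

```text
t: 5.82
ee_pos: [539.3, 17.7, 149.7]
orientation: [-1.986, -2.433, 0.001]
ft_force: [-0.8, 0.2, 0.4]
width: 55.9
grasp_force: 30.0
```

Run:
```python
from h import *
o=ctrl.get_obs();im,d,c=snap('wrist','w3')
print(o['t'],o['ee_pos'],o['orientation'])
R,t=c['R'],c['t'];K=c['intrinsics']
p=R@np.array([525.5,93,103.5])+t;th=np.arctan2(np.hypot(p[0],p[1]),p[2]);u,v=(K[:2,2]+K[0,0]*th*p[:2]/np.hypot(p[0],p[1])).astype(int)
u0,v0=max(0,u-66),max(0,v-50);print(u,v,u0,v0)
cv2.imwrite('pics/w3c.png',cv2.resize(im[v0:v0+100,u0:u0+133,::-1],(798,600),interpolation=2))
```

```text
5.825 [539.29133087  17.74820009 149.69503941] [-1.98649532e+00 -2.43329794e+00  7.39269295e-04]
324 123 258 73
```

View pics/w3c.png

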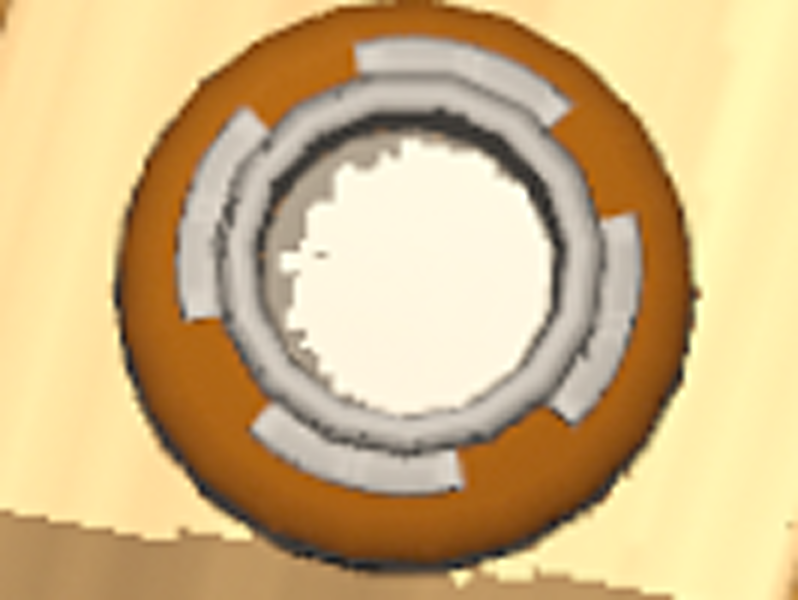

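The jar is clear here. The rim is centred at (411,262) and the collar at (410,266), and the slot corner pairs can be read off directly.

Run:
```python
from h import *
D=load('w3');J=lambda u,v,z:fw(D,258+u/6,73+v/6,z)
r=J(411,262.5,103.5);a=J(410.5,265.5,95);print(r,a)
print([np.hypot(*(J(*p,95)-a)[:2]) for p in ((178,266),(643,266),(410,37),(410,494))])
for s in (((355,45),(247,108)),((572,103),(632,215)),((575,424),(463,487)),((253,430),(185,320))):
    m=0
    for p in s:
        q=J(*p,95)-a;m=m+q/np.hypot(*q[:2])
    print(np.degrees(np.arctan2(m[1],m[0]))%90)
o=ctrl.get_obs();T=Ro.from_rotvec(o['orientation']).as_matrix();print(o['ee_pos'],T.round(4))
print(T.T@((r+a)/2-o['ee_pos']), 'y-axis az',np.degrees(np.arctan2(T[1,1],T[0,1])))
```

```text
[526.1254526   96.71405274 103.5       ] [526.14418243  96.81152374  95.        ]
[np.float64(22.291451264743937), np.float64(22.33730314913238), np.float64(22.39410190067733), np.float64(22.19360500957396)]
41.125114199245814
41.55083929550674
41.333704254577164
41.484838009089714
[539.43608099  17.88222784 149.84458842] [[-2.002e-01  9.797e-01 -2.000e-04]
 [ 9.797e-01  2.002e-01 -1.000e-04]
 [-0.000e+00 -2.000e-04 -1.000e+00]]
[79.94699581  2.77639388 50.59296685] y-axis az 11.551439736376594
```

Emit:
{"fn": "servo_tool", "kwargs": {"rows": [[0,0,0.1,0.1,0,0,45],[0,0,0.2,0.2,0.005,0,45],[0,0,0.268,0.3,0.01,0,45],[0,0,0.268,0.4,0.01,0.1,45],[0,0,0.268,0.4,0.01,0.19,45],[0,0,0.268,0.4,0.01,0.19,45],[0,0,0.268,0.4,0.01,0.19,45],[0,0,0.268,0.4,0.01,0.19,45]]}}

```text
t: 6.88
ee_pos: [526.5, 97.3, 112.5]
orientation: [2.431, 1.988, 0.002]
ft_force: [-0.3, -0.3, -1.5]
width: 55.8
grasp_force: 30.0
```

Run:
```python
from h import *
im,d,c=snap('wrist','w4');o=ctrl.get_obs();print(o['t'],o['ee_pos'],o['ft_force'],o['qpos'][5]);snap('side','side4')
T=Ro.from_rotvec(o['orientation']).as_matrix();print(np.degrees(np.arctan2(T[1,1],T[0,1])))
S=load('side4');S1=load('side0')
s=np.hstack([cv2.resize(S['im'][290:370,270:370,::-1],(400,320),interpolation=2),cv2.resize(S1['im'][290:370,270:370,::-1],(400,320),interpolation=2)])
cv2.imwrite('pics/s4c.png',s)
```

```text
6.925 [526.44012269  97.38143077 112.45751455] [ 0.1798333   0.26361764 -0.13369893] 0.36023186400838203
-11.43526238252192
```

View pics/s4c.png

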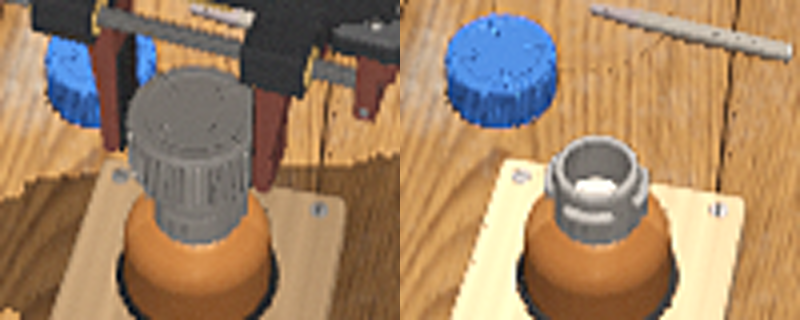

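The held cap appears centred over the neck to within about 2 mm. I'll lower it gently and watch the force.

Emit:
{"fn": "servo_tool", "kwargs": {"rows": [[0,0,0,0,0,0.01,45],[0,0,0,0,0,0.02,45],[0,0,0,0,0,0.03,45],[0,0,0,0,0,0.036,45],[0,0,0,0,0,0.042,45],[0,0,0,0,0,0.042,45]]}}

```text
t: 7.72
ee_pos: [525.8, 97.7, 103.2]
orientation: [-2.431, -1.99, 0.0]
ft_force: [0.8, 0.8, -0.6]
width: 55.5
grasp_force: 30.0
```

Emit:
{"fn": "servo_tool", "kwargs": {"rows": [[0,0,0,0,0,0.008,45],[0,0,0,0,0,0.016,45],[0,0,0,0,0,0.022,45],[0,0,0,0,0,0.028,45],[0,0,0,0,0,0.028,45]]}}

```text
t: 8.35
ee_pos: [525.8, 97.6, 97.6]
orientation: [-2.431, -1.99, 0.0]
ft_force: [0.0, -0.2, -1.0]
width: 55.2
grasp_force: 30.0
```

Emit:
{"fn": "servo_tool", "kwargs": {"rows": [[0,0,0,0,0,0.004,45],[0,0,0,0,0,0.008,45],[0,0,0,0,0,0.008,45]]}}

```text
t: 8.72
ee_pos: [526.1, 97.7, 96.2]
orientation: [2.431, 1.99, 0.001]
ft_force: [-0.1, 0.3, 3.0]
width: 55.8
grasp_force: 30.0
```

Contact shows 3 N at the collar height I expected, so the lugs are resting on the collar. Next I'll turn clockwise lightly.

Emit:
{"fn": "servo_tool", "kwargs": {"rows": [[0,0,0.02,0,0,0.003,45],[0,0,0.04,0,0,0.003,45],[0,0,0.06,0,0,0.003,45],[0,0,0.08,0,0,0.003,45],[0,0,0.08,0,0,0.003,45]]}}

```text
t: 9.35
ee_pos: [525.9, 97.6, 95.5]
orientation: [-2.547, -1.84, 0.0]
ft_force: [0.1, -0.5, -0.8]
width: 55.5
grasp_force: 30.0
```

```bash
cat > st.py <<'E'
from h import *
o=ctrl.get_obs();T=Ro.from_rotvec(o['orientation']).as_matrix()
print(o['t'],o['ee_pos'],o['ft_force'],o['moment'],'q6',o['qpos'][5],'az',np.degrees(np.arctan2(T[1,1],T[0,1])))
E
python3 st.py
```

```text
9.35 [525.87161144  97.61968119  95.47123534] [ 0.05932096 -0.45286751 -0.84386482] [-0.03335337 -0.05789666 -0.00725078] q6 0.48078852108430964 az -18.306036179689006
```

Emit:
{"fn": "servo_tool", "kwargs": {"rows": [[0,0,0,0,0,0.004,45],[0,0,0,0,0,0.008,45],[0,0,0,0,0,0.008,45],[0,0,0,0,0,0.008,45]]}}

```text
t: 9.85
ee_pos: [525.9, 97.6, 94.1]
orientation: [2.546, 1.84, 0.0]
ft_force: [-1.3, -0.1, 4.8]
width: 55.2
grasp_force: 30.0
```

Emit:
{"fn": "servo_tool", "kwargs": {"rows": [[0,0,0,0,0,0.006,45],[0,0,0,0,0,0.012,45],[0,0,0,0,0,0.018,45],[0,0,0,0,0,0.024,45],[0,0,0,0,0,0.029,45],[0,0,0,0,0,0.029,45],[0,0,0,0,0,0.029,45]]}}

```text
t: 10.72
ee_pos: [526.0, 97.6, 88.6]
orientation: [2.546, 1.84, 0.0]
ft_force: [-3.9, -0.6, 10.1]
width: 55.3
grasp_force: 30.0
```

Emit:
{"fn": "servo_tool", "kwargs": {"rows": [[0,0,0,0,0,0.003,45],[0,0,0,0,0,0.005,45],[0,0,0,0,0,0.005,45]]}}

```text
t: 11.1
ee_pos: [526.0, 97.6, 87.7]
orientation: [2.546, 1.84, 0.0]
ft_force: [-2.5, -0.5, 11.0]
width: 55.5
grasp_force: 30.0
```

```bash
python3 st.py
```

```text
11.1 [525.98831084  97.62413562  87.66160119] [-2.50345417 -0.45171121 10.97480599] [-0.11501094  0.47515518  0.04314458] q6 0.48026682946522553 az -18.27499975596402
```

Emit:
{"fn": "servo_tool", "kwargs": {"rows": [[0,0,0.025,0,0,0,45],[0,0,0.05,0,0,0,45],[0,0,0.075,0,0,0,45],[0,0,0.1,0,0,0,45],[0,0,0.125,0,0,0,45],[0,0,0.15,0,0,0,45],[0,0,0.15,0,0,0,45]]}}

```text
t: 11.98
ee_pos: [527.2, 97.8, 88.0]
orientation: [2.736, 1.542, 0.004]
ft_force: [-0.1, -0.5, 11.2]
width: 55.7
grasp_force: 30.0
```

```bash
python3 st.py
```

```text
11.975 [527.16127188  97.7773265   88.04315941] [-0.05574383 -0.51644706 11.18820864] [-1.57003115e-01  1.08781498e-01 -7.24960948e-05] q6 0.705691945741866 az -31.192022212640747
```

Emit:
{"fn": "servo_tool", "kwargs": {"rows": [[0,0,0.03,0,0,0,45],[0,0,0.06,0,0,0,45],[0,0,0.09,0,0,0,45],[0,0,0.12,0,0,0,45],[0,0,0.15,0,0,0,45],[0,0,0.18,0,0,0,45],[0,0,0.21,0,0,0,45],[0,0,0.24,0,0,0,45],[0,0,0.24,0,0,0,45]]}}

```text
t: 13.1
ee_pos: [527.5, 97.8, 88.1]
orientation: [2.968, 1.027, 0.005]
ft_force: [-0.6, -1.2, 10.4]
width: 55.7
grasp_force: 30.0
```

```bash
python3 st.py
```

```text
13.1 [527.45835661  97.82611814  88.13717192] [-0.6108733  -1.19607712 10.42124165] [-0.12837858  0.05574985 -0.06868639] q6 1.065785620278104 az -51.82203502752719
```

Emit:
{"fn": "servo_tool", "kwargs": {"rows": [[0,0,0.015,0,0,0.002,45],[0,0,0.03,0,0,0.002,45],[0,0,0.045,0,0,0.002,45],[0,0,0.045,0,0,0.002,45]]}}

```text
t: 13.6
ee_pos: [527.4, 97.8, 87.8]
orientation: [3.001, 0.927, 0.005]
ft_force: [-0.0, -0.5, 11.2]
width: 55.9
grasp_force: 30.0
```

```bash
python3 st.py
```

```text
13.6 [527.42830048  97.82030199  87.77725975] [-0.03289395 -0.50301104 11.22255014] [-0.14702278  0.11400829  0.01822237] q6 1.1329221328857115 az -55.667551585618696
```

Emit:
{"fn": "servo_tool", "kwargs": {"rows": [[0,0,0.012,0,0,0,45],[0,0,0.024,0,0,0,45],[0,0,0.024,0,0,0,45]]}}

```text
t: 13.98
ee_pos: [527.0, 97.7, 87.7]
orientation: [3.017, 0.874, 0.004]
ft_force: [-0.4, -0.9, 11.2]
width: 55.6
grasp_force: 30.0
```

```bash
python3 st.py
```

```text
13.975 [527.03852546  97.72197728  87.6893653 ] [-0.42087137 -0.93290196 11.17888273] [-0.076465    0.27707174  0.16956345] q6 1.168642612968303 az -57.700487311878845
```

Emit:
{"fn": "servo_tool", "kwargs": {"rows": [[0,0,0.01,0,0,0,45],[0,0,0.018,0,0,0,45],[0,0,0.018,0,0,0,45]]}}

```text
t: 14.35
ee_pos: [526.8, 97.5, 87.7]
orientation: [3.028, 0.834, 0.003]
ft_force: [-1.5, -2.2, 12.3]
width: 56.0
grasp_force: 30.0
```

```bash
python3 st.py
```

```text
14.35 [526.82488154  97.54177332  87.66836062] [-1.51177167 -2.24781939 12.33189541] [-0.23673791  0.4014634   0.38194624] q6 1.1951855337801855 az -59.20755998352039
```

The moment rises to 0.38 N m at about 40°, so the cap has met its stop. Now I'll let it come up.

Emit:
{"fn": "servo_tool", "kwargs": {"rows": [[0,0,0,0,0,-0.005,45],[0,0,-0.005,0,0,-0.01,45],[0,0,-0.005,0,0,-0.016,45],[0,0,-0.005,0,0,-0.016,45]]}}

```text
t: 14.85
ee_pos: [526.5, 97.6, 90.2]
orientation: [3.026, 0.844, 0.002]
ft_force: [2.1, -2.7, 5.7]
width: 55.6
grasp_force: 30.0
```

```bash
python3 st.py
```

```text
14.85 [526.47901222  97.57057926  90.15973434] [ 2.09231086 -2.72633148  5.71693526] [-0.39004312 -0.30269604  0.27929338] q6 1.1882242881228833 az -58.83566224727197
```

Emit:
{"fn": "servo_tool", "kwargs": {"rows": [[0,0,0,0,0,-0.002,45],[0,0,0,0,0,-0.004,45],[0,0,0,0,0,-0.004,45]]}}

```text
t: 15.22
ee_pos: [526.3, 97.6, 90.8]
orientation: [3.026, 0.844, 0.001]
ft_force: [3.8, -1.3, 2.0]
width: 55.7
grasp_force: 30.0
```

```bash
python3 st.py
```

```text
15.225 [526.329954    97.58890157  90.76173737] [ 3.83361807 -1.33077109  2.00074309] [-0.39138228 -0.77039456  0.2522139 ] q6 1.1882975008667416 az -58.841820768177186
```

The height and force are as expected for a locked cap. I'll open the fingers and withdraw.

Emit:
{"fn": "servo_tool", "kwargs": {"rows": [[0,0,0,0,0,-0.001,60],[0,0,0,0,0,-0.001,70],[0,0,0,0,0,-0.001,80],[0,0,0,0,0,-0.001,87],[0,0,0,0,0,-0.001,87],[0,0,0,0,0,-0.1,87],[0,0,0,0,0,-0.25,87],[0,0,0,-0.1,0,-0.35,87],[0,0,0,-0.35,0,-0.35,87],[0,0,0,-0.35,0,-0.35,87]]}}

```text
t: 16.48
ee_pos: [462.8, 60.4, 160.5]
orientation: [-3.026, -0.842, 0.004]
ft_force: [0.8, 0.1, -0.4]
width: 86.6
grasp_force: 0.0
```

```bash
python3 st.py
python3 - <<'E'
from h import *
im,d,c=snap('wrist','w5');snap('side','side5');D=load('w5')
R,t=c['R'],c['t'];K=c['intrinsics']
p=R@np.array([526.3,97,115])+t;th=np.arctan2(np.hypot(p[0],p[1]),p[2]);u,v=(K[:2,2]+K[0,0]*th*p[:2]/np.hypot(p[0],p[1])).astype(int)
u0,v0=max(0,u-60),max(0,v-60);print(u,v,u0,v0)
S=load('side5')['im'][290:370,270:370,::-1]
cv2.imwrite('pics/fin.png',np.hstack([cv2.resize(im[v0:v0+120,u0:u0+120,::-1],(400,400),interpolation=2),cv2.resize(S,(400,400),interpolation=2)]))
# cap top depth height from wrist
vv,uu=np.mgrid[max(v-8,0):v+9:4,u-8:u+9:4]
zz=[]
for a,b in zip(uu.ravel(),vv.ravel()):
    q=np.array([a,b])-K[:2,2];r=np.hypot(*q);h=r/K[0,0];ray=np.array([*(np.tan(h)*q/r),1])*d[b,a]
    zz.append((R.T@(ray-t))[2])
print(np.median(zz),np.ptp(zz))
E
```

```text
16.475 [462.80784142  60.35536633 160.52968118] [ 0.77508627  0.12295619 -0.39743647] [ 0.01432808 -0.03578021 -0.00113559] q6 1.1324893711979087 az -58.91219245015179
324 129 264 69
113.83107618181448 209.1190463065583
```

View pics/fin.png

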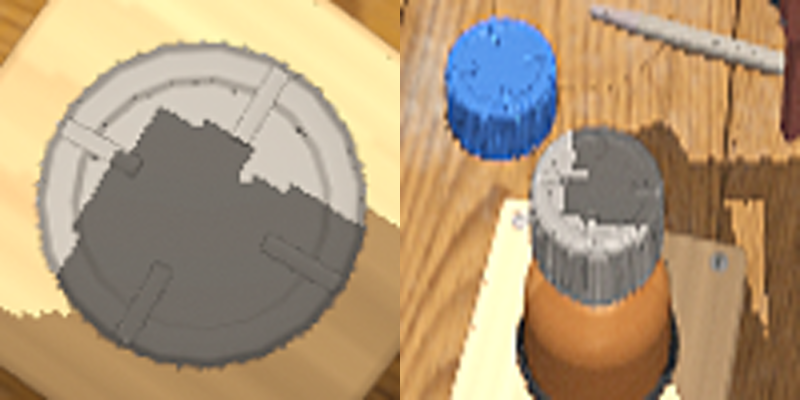

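The wrist crop shows the cap level on the jar, centred at about (202,205), with bar ends at (68,125) and (283,72). As a last check I'll compare the bar angle with the locked angle, and hand in if it agrees.

Run:
```python
from h import *
D=load('w5');f=lambda u,v:fw(D,264+u*.3,69+v*.3,115)
c=f(202,205);print(c)
a=[]
for p in ((68,125),(283,72),(340,285),(125,338)):
    q=f(*p)-c;a.append((np.degrees(np.arctan2(q[1],q[0]))+45)%90-45)
print(a,np.mean(a))
if abs(np.mean(a)-1.4)<5 and np.hypot(*(c[:2]-[526.1,96.7]))<3.5: print(ctrl.close_job())
```

```text
[525.60888343  96.73358999 115.        ]
[np.float64(-0.49571268766388243), np.float64(0.4814761138931871), np.float64(1.3889777237335466), np.float64(1.1205921676198614)] 0.6238333293956781
the job is handed in; nothing more can be done
None
```

The jar is closed: the cap is locked on its neck, level, and turned about 40° from the slots to its stop. The gripper is clear, and I handed the job in at about 16.5 s; the hand-in returned no verdict.

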